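# Clear and flip open the gift box lid

## Robot

A 7-joint arm with a two-finger parallel gripper is mounted at the origin on the work surface. World frame = base frame: x ahead of the robot, y to its left, z up, the work surface at z = 0. Lengths are in m, angles in rad, forces in N, time in s.
With the tool pointing down it reaches from about 0.4 to 0.85 m from the base axis. Payload 10.4 kg.
Tool frame: the origin (TCP) lies at the very end of the fingers, on their centre line; the grasp point (between the pads) lies manip.hold_point_z behind it (manip.hold_point_z is the distance from the TCP to the grasp point, in m); z points along the fingers, y is the direction in which the jaws open and shut (so a half turn about z gives the same grasp; the last joint's range is limited). The gripper opens to 85 mm and grips with 20 to 120 N. Pads are 22 mm wide; open, the fingers measure 114 mm over their backs; the gripper's body (76 mm by 85 mm) begins 54 mm behind the grasp point. The pads swing forward as they close: fully open they stand 13 mm farther back than shut.
Start: joints at [-1.301, 0.332, -0.065, 1.46, 0.022, 1.35, -0.088], TCP at [0.18, 0.598, 0.231] pointing down, gripper open.
Joint ranges: [-2.6, 2.6], [-0.5, 2.12], [-1.47, 1.34], [0.16, 2.42], [-1.27, 4.41], [0.06, 2.06], [-2.6, 2.6]. Speed limits (rad/s): [2.22, 2.22, 2.79, 2.79, 3.14, 3.14, 3.14].

## Interface

Orientations are given as a unit quaternion [x, y, z, w].
In Python, from workcell import manip gives the robot as it stands.
- The arm moves only by the tool jog_arm, never from a script. Its arguments are lists of equal length, an entry for each row: "translation": the shift along the world's x, y, z in mm, a list of three; "turn": the turn about the world's z in degrees. In form: {"translation": [[x, y, z], ...], "turn": [turn, ...]}. A call has 1 to 12 rows; each row is the pose to reach, as a shift and turn from the pose measured when the call began; what a row does not reach only later rows make up. A row lasts 1/12 s, in which the tool goes at most 41.7 mm and 7.16 degrees, less where a joint would pass 70% of its speed; a pose out of reach is approached as far as the arm can. A call with a gripper value outside its range is refused whole. "grip" is the finger opening in mm, from 0 to 85.4, set as the call begins (left out, the last holds). The fingers move at their own pace and stop on an object; "grip_force" is the grip in N (left out, the last holds). Time passes only in rows, so rows that repeat a pose let the fingers close. It gives the time, the measured TCP pose, the force and the opening at its end, in the units of the state.
- manip.get_obs(): the state, without advancing time (a new reading comes with each control period).
- manip.camera(name): name is "side" or "top"; returns a dict with "frame" (400x640x3 uint8, red, green, blue), "mtx" (3x3 intrinsics, pixels), "pose" (4x4, takes a point from camera to world coordinates). Camera axes: x right, y down, z forward; pixel columns grow to the right and rows downward; lengths in m; the calibration is good to about 2 mm. A picture is of the moment at which its call begins. There is no depth.
- manip.hand_in(): hands the job in, once; it reports no verdict.
Trained networks look in a picture, given as the dict that the camera call returned (one of the last four; its "shot" number tells which), for a name from the list of things; names that differ only in an ending like _2 or _b are one class to them, and where a whole thing is asked for, a point or a joint stands for the part that bears it (a point fixed in the world has none). Each returns a list of dicts, best first, with "confidence" (0 to 1); they miss things now and then, are a little off and sometimes report something else, mostly with a low value. They report only what shows in the picture. A call takes as long as a camera call. They do not tell look-alikes from the thing itself.
- manip.outline_of(picture, label): "mask" (400x640 bool, what is visible of it) and "extent" ([left, top, right, bottom] in pixels, round what is visible of it).
- manip.pinpoint(picture, label): "at" ([column, row] in pixels: a listed point, or the origin of a listed thing).
The state is a dict: "clock": time; "joint_pos": joint angles; "joint_velocities": joint speeds; "tau": joint torques, N m; "position": TCP position; "ee_rot": TCP orientation; "ft_force": force on the tool from outside, world axes, zero at the start; "torque": the same for the moment, N m; "grip_width": opening from 0.0 (shut) to 1.0 (fully open).
Only numpy, scipy, OpenCV 4.12 (cv2) and the standard library are available. Lean on these libraries where they do the work, as an engineer would, in place of code of your own. Each camera call takes 0.05 s, during which the arm holds its last target. There are 200 camera calls.

## Task

With the fingertips only, push the pink carton sideways off the lid of the red gift box so that it slides across and rests wholly on top of the wooden stand beside the box. Then push the lid up by its brass tab and flip it right over past upright, so that it stays leaning back open by itself, ready for packing. Do not grip, lift, drop or topple the carton or grip the lid, push gently, and leave everything else on the table where it is.

Things in the scene. Friction and masses are not known exactly. Their poses are not given: they have to be found in the camera images.
- gift_box: Red rigid gift box with gold trim, fixed to the table, outside 130 (x) x 200 (y) x 70 high, walls 6, empty inside with one divider. Origin: centre of its underside on the table. Its +z is up; its +x points from the tab side (nearer the robot) to the hinge side; it stands at a yaw of up to 0.2 rad. Carries the lid.
- lid (a joint): Hinge angle of the red lid, rad: 0 shut, growing as the tab side rises, 1.57 upright, hard stop at 1.95 leaning back. The hinge turns almost freely (no spring, no latch): the lid falls shut from below upright and falls open to the stop from beyond it. Lid: flat plate 130 x 200 x 8, about 0.12 to 0.25 kg; shut, its underside is 70 and its top 78.5 above the table. A push of about 1 to 2 N at the tab lifts it.
- lid_tab (a point): Middle of the front edge of the brass tab of the lid. The tab is 70 wide (along the box's y), 6 thick, and sticks out 25 beyond the box's front wall, in the plane of the lid, with free air below it down to the table (its underside is 71.5 above the table when the lid is shut). The point is 155 from the hinge line and moves with the lid.
- lid_hinge (a point): Middle of the hinge line, at the lower far edge of the lid, 65 beyond the box's centre along the box's +x, 70.5 above the table. The hinge line runs along the box's y.
- carton: Pink carton with a pale band, loose, 100 (x) x 60 (y) x 45 high, about 0.15 to 0.3 kg, lying on the shut lid with its long side roughly along the box's x. Origin: centre of its underside.
- stand: Stand of two stacked closed wooden trays with a flat wooden top, fixed, 170 (x) x 160 (y) x 75 high (3.5 lower than the lid's top). Origin: centre of its underside on the table. It is beside the gift box, on its left (+y) in some starts and on its right in others, about in line with it, with a gap of about 12 to 24 between them.
- tray: Open wooden tray, fixed, 170 (x) x 160 (y) x 45 high, on the other side of the gift box, holding two small pink packets. Leave it alone. Origin: centre of its underside.
- packet_a: Bystander: small pink packet 50 x 60 x 30 lying in the tray. Origin: centre of its underside.
- packet_b: Bystander: small pink packet 50 x 60 x 30 lying in the tray. Origin: centre of its underside.
- red_carton: Bystander: red carton 130 x 50 x 60 high on the table. Origin: centre of its underside.
- bowl: Bystander: steel bowl, 130 across, 50 high. Origin: centre of its underside.
- tape: Bystander: yellow tape roll standing flat, 90 across, 45 high. Origin: centre of its underside.
- jar: Bystander: amber jar with a red cap, 66 across, 100 high. Origin: centre of its underside.
- brush: Bystander: flat hand brush 200 x 42 x 20 lying on the table. Origin: middle of its underside, handle towards its -x.
There are look-alikes about, which are no part of the job. Leave any black, green or turquoise look-alike of the carton alone.

How it is judged:
On the way, in this order (a step that is already met when the one before it is completed fails the run):
1. the carton rests on the stand while the lid is still shut (x of carton in the frame of stand between -0.05 and 0.05 m and y of carton in the frame of stand between -0.055 and 0.055 m and z of carton in the frame of stand between 0.07 and 0.083 m and value of joint lid below 0.1 rad and linear speed of carton below 0.02 m/s), for 0.2 s.
2. the lid is flipped past upright (value of joint lid above 1.75 rad), for 0.2 s.
At the end, for the whole second after the job is handed in: The carton lies flat and at rest on the stand's top, its centre within 50 mm (stand's x) and 55 mm (stand's y) of the stand's centre, and the lid rests leaning back by itself at more than 1.8 rad (x of carton in the frame of stand between -0.05 and 0.05 m and y of carton in the frame of stand between -0.055 and 0.055 m and z of carton in the frame of stand between 0.07 and 0.083 m and value of joint lid above 1.8 rad and velocity of joint lid between -0.1 and 0.1 rad/s and angle between carton's own z axis and vertical below 0.1 rad and linear speed of carton below 0.02 m/s); the robot touches nothing.
It fails at once if the lid is raised before the carton is on the stand (value of joint lid above 0.2 rad and not (x of carton in the frame of stand between -0.05 and 0.05 m and y of carton in the frame of stand between -0.055 and 0.055 m)).
It fails at once if the carton is lifted more than about 25 mm (height (world z) of carton above 0.105 m).
It fails at once if the carton falls off the lid or the stand, or topples (height (world z) of carton below 0.055 m or angle between carton's own z axis and vertical above 0.6 rad).
It fails at once if the carton, the box or its lid is gripped or pushed hard (over 30 N) (contact force between the fingers and carton above 30 N or contact force between the fingers and gift_box above 30 N).
It fails at once if another thing on the table is moved more than 30 mm (distance of any of packet_a, packet_b, red_carton, bowl, tape, jar, brush from where it was at the start of the episode above 0.03 m).
It also fails if it takes over 56 s, if anything falls off the work surface, if the arm or the gripper's body presses on something with over 40 N, if the wrist force passes 120 N, or if a joint passes its speed limit or range.

## Working session

There is one attempt and no reset: what is moved stays moved. The work goes in short steps, Python scripts to look and compute and a tool call to move; the robot and the scene stay as the last step left them, time stands still between calls to the robot, and variables do not carry over. Pictures are saved under pics/ and viewed, about 8 in all and at most 12, crops included, and the job is handed in when it is done.

Besides the shell and the picture viewer there is one more tool, called after "Request:" by a JSON object that holds its "op" and its "data". jog_arm: Moves the arm, as the interface text tells. Its arguments: {"type":"object","properties":{"translation":{"type":"array"},"turn":{"type":"array"},"grip":{"type":"number"},"grip_force":{"type":"number"}},"required":["translation","turn"]}

```bash
mkdir -p pics; cat > h.py <<'E'
import numpy as np, cv2
from workcell import manip
def save(p,n): cv2.imwrite(f'pics/{n}.png',cv2.cvtColor(p['frame'],cv2.COLOR_RGB2BGR))
def toz(p,uv,z):
    P=np.array(p['pose']);K=np.array(p['mtx'])
    d=P[:3,:3]@np.linalg.solve(K,[uv[0],uv[1],1.]);o=P[:3,3]
    return o+d*(z-o[2])/d[2]
def proj(p,X):
    P=np.array(p['pose']);K=np.array(p['mtx'])
    c=P[:3,:3].T@(np.array(X)-P[:3,3]);q=K@c;return q[:2]/q[2]
E
python3 - <<'E'
from h import *
t=manip.camera('top');s=manip.camera('side')
im=np.vstack([t['frame'],s['frame']]);save(t,'t0');save(s,'s0')
for p,n in((t,'top'),(s,'side')):
  print(n,np.round(p['pose'],3).tolist())
  for l in ['gift_box','lid_tab','lid_hinge','carton','stand','tray']:
    for r in manip.pinpoint(p,l)[:4]:
      z={'lid_tab':.0745,'lid_hinge':.0705,'carton':.0785}.get(l,0)
      print(l,np.round(r['at'],1),round(r['confidence'],2),np.round(toz(p,r['at'],z),3))
o=manip.get_obs();print(o['position'],o['ee_rot'],o['clock'],o['grip_width'],manip.hold_point_z)
E
```

```text
top [[0.021, -0.989, 0.148, 0.44], [-1.0, -0.023, -0.008, -0.009], [0.011, -0.148, -0.989, 1.193], [0.0, 0.0, 0.0, 1.0]]
gift_box [294.8 211.9] 0.93 [0.567 0.055 0.   ]
lid_tab [287.9 231.6] 0.93 [0.498 0.071 0.075]
lid_hinge [298.9 184.1] 0.6 [0.648 0.041 0.07 ]
carton [296.5 207.6] 0.95 [0.572 0.046 0.079]
carton [308.8 132. ] 0.93 [0.817 0.014 0.079]
carton [266.9 277.3] 0.76 [0.359 0.129 0.079]
carton [386.6 158.2] 0.75 [ 0.737 -0.235  0.079]
stand [236.2 194.4] 0.7 [0.621 0.252 0.   ]
tray [353.9 222.5] 0.55 [ 0.536 -0.141  0.   ]
tray [389.4 281.2] 0.39 [ 0.349 -0.257  0.   ]
side [[0.869, -0.35, 0.349, 0.107], [-0.494, -0.637, 0.592, -0.823], [0.015, -0.687, -0.727, 1.111], [0.0, 0.0, 0.0, 1.0]]
gift_box [319.2 210.8] 0.69 [0.595 0.05  0.   ]
lid_tab [293.  202.9] 0.97 [0.503 0.065 0.075]
lid_hinge [332.2 194.4] 0.76 [0.641 0.039 0.07 ]
carton [314.6 199.1] 0.94 [0.573 0.042 0.079]
carton [270.  265.4] 0.92 [ 0.329 -0.131  0.079]
carton [405.  254.7] 0.89 [ 0.702 -0.293  0.079]
carton [382.9 189.6] 0.83 [ 0.803 -0.032  0.079]
stand [300.9 171.1] 0.82 [0.634 0.266 0.   ]
tray [330.2 254.9] 0.84 [ 0.533 -0.136  0.   ]
[0.18038976 0.59841201 0.23130266] [1.45865404e-01 9.89304444e-01 2.21235200e-05 5.66377914e-06] 0.7 0.9988767327690677 0.0187
```

View pics/t0.png

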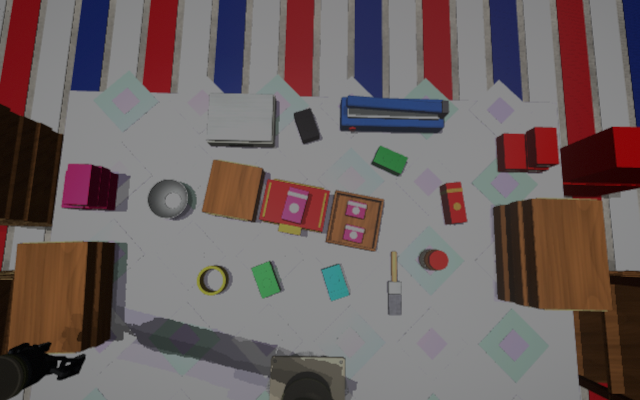

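View pics/s0.png

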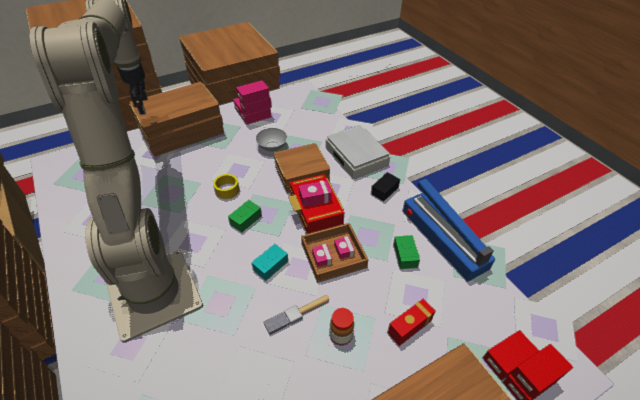

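The target is the pink carton on the red box at top-view (295,207), and the stand is on the left (+y) at (234,190). These could be mistaken for the carton:
- Packets in the tray at (355,209) and (354,234).
- Magenta stack at (90,187).
- Green cartons at (389,160) and (266,279).
- Turquoise carton at (335,281).
- Black carton at (306,126).

Next I fit the poses and check an overlay crop.

```bash
cat >> h.py <<'E'
from scipy.optimize import minimize
def corners(x,y,a,z0,z1,L,W):
    c,s=np.cos(a),np.sin(a)
    return [[x+c*i*L/2-s*j*W/2,y+s*i*L/2+c*j*W/2,z] for z in(z0,z1) for i,j in((-1,-1),(1,-1),(1,1),(-1,1))]
def hull(p,C,k=4): 
    q=np.array([proj(p,X) for X in C])*k
    m=np.zeros((400*k,640*k),np.uint8);cv2.fillConvexPoly(m,cv2.convexHull(q.astype(np.float32)).astype(np.int32),1);return m
def fit(views,x0,z0,z1,L,W,k=3):
    M=[(p,cv2.resize(m.astype(np.uint8),None,fx=k,fy=k,interpolation=0)) for p,m in views]
    def f(v):
        c=0
        for p,m in M:
            h=hull(p,corners(v[0]/100,v[1]/100,v[2]/5,z0,z1,L,W),k);c+=1-(h&m).sum()/(h|m).sum()
        return c
    s=np.array([x0[0]*100,x0[1]*100,x0[2]*5]);S=[s]+[s+d for d in np.eye(3)]
    r=minimize(f,s,method='Nelder-Mead',options=dict(initial_simplex=S,maxfev=90,xatol=.02))
    return r.x/[100,100,5],r.fun
def mask(p,l,X):
    u=proj(p,X);R=manip.outline_of(p,l)
    R=[r for r in R if np.hypot(*(u-(np.array(r['extent'])[:2]+np.array(r['extent'])[2:])/2))<25]
    return R[0]['mask'] if R else None
def find(views,l,X,z0,z1,L,W,a=-.19):
    V=[(p,m) for p in views if (m:=mask(p,l,[X[0],X[1],(z0+z1)/2])) is not None]
    return fit(V,(X[0],X[1],a),z0,z1,L,W)+(len(V),)
E
python3 - <<'E'
from h import *
t=manip.camera('top');s=manip.camera('side')
st=find([t,s],'stand',(.62,.25),0,.075,.17,.16);ca=find([t,s],'carton',(.572,.044),.0785,.1235,.1,.06)
print(st,ca)
hs=[];ts=[]
for p in(t,s):
  hs.append(toz(p,manip.pinpoint(p,'lid_hinge')[0]['at'],.0705));ts.append(toz(p,manip.pinpoint(p,'lid_tab')[0]['at'],.0745))
h,tb=np.mean(hs,0),np.mean(ts,0);a=np.arctan2(*(h-tb)[1::-1]);print('hinge',h,'tab',tb,'yaw',a,np.linalg.norm((h-tb)[:2]))
b=(h+tb)[:2]/2+np.array([np.cos(a),np.sin(a)])*.0125;print('box',b)
ims=[]
for p in(t,s):
  k=4;im=cv2.resize(cv2.cvtColor(p['frame'],cv2.COLOR_RGB2BGR),None,fx=k,fy=k,interpolation=cv2.INTER_CUBIC)
  for C in(corners(*st[0],.075,.075,.17,.16),corners(*ca[0],.0785,.1235,.1,.06),corners(*b,a,.0785,.0785,.13,.2)):
    for g in(C[:4],C[4:]):
      cv2.polylines(im,[np.array([proj(p,X)*k for X in g]).astype(np.int32)],True,(255,255,0),1)
  u=(proj(p,[.59,.14,.08])*k).astype(int);ims.append(im[u[1]-280:u[1]+280,u[0]-200:u[0]+200] if 0 else im[u[1]-200:u[1]+200,u[0]-200:u[0]+200])
cv2.imwrite('pics/c1.png',np.hstack(ims))
E
```

```text
(array([ 0.62666701,  0.2480625 , -0.14813012]), np.float64(0.2616046729485406), 2) (array([ 0.57843218,  0.04537551, -0.24274737]), np.float64(0.055191340143314505), 1)
hinge [0.64331039 0.04212763 0.0705    ] tab [0.50195738 0.06583168 0.0745    ] yaw -0.16614807704250809 0.143326739066864
box [0.58496175 0.05191234]
```

View pics/c1.png

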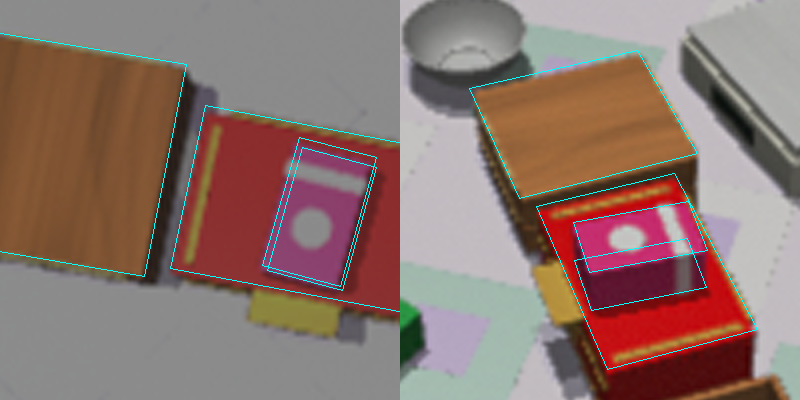

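The crop shows the stand top, carton and lid outlines all matching. The chosen carton is the pink one with the pale band, lying on the lid. It needs to slide about (48, 202) mm, which lies almost along the normal to its own long side. I'll approach at height with the jaws partly open along the carton's long side.

Request:
{"op": "jog_arm", "data": {"translation": [[22, -35, 0], [44, -70, 0], [66, -105, 0], [88, -140, 0], [110, -175, 0], [132, -210, 0], [154, -245, 0], [176, -280, 0], [198, -315, 0], [220, -350, 0], [242, -385, 0], [264, -420, 0]], "turn": [-7, -14, -21, -28, -35, -42, -49, -56, -63, -70, -77, -84], "grip": 45}}

```text
clock: 2.2
position: [0.4451, 0.1765, 0.2318]
ee_rot: [0.772, 0.635, 0.001, -0.0]
ft_force: [1.5, 1.1, -0.0]
grip_width: 0.525
```

Request:
{"op": "jog_arm", "data": {"translation": [[20, -38, 0], [40, -76, 0], [60, -112, 0], [80, -148, 0], [100, -178, 0], [116, -189, 0], [118, -189, -15], [118, -189, -50], [118, -189, -85], [118, -189, -110], [118, -189, -110]], "turn": [0, -1, -1, -2, -2.5, -2.5, -2.5, -2.5, -2.5, -2.5, -2.5]}}

```text
clock: 3.12
position: [0.56, -0.0124, 0.1169]
ee_rot: [0.786, 0.618, -0.003, -0.002]
ft_force: [-1.5, 0.9, -0.9]
grip_width: 0.525
```

```bash
python3 - <<'E'
from h import *
t=manip.camera('top');s=manip.camera('side')
o=manip.get_obs();print(o['position'],o['ee_rot'],o['ft_force'],o['grip_width'])
ims=[]
for p in(t,s):
  k=4;im=cv2.resize(cv2.cvtColor(p['frame'],cv2.COLOR_RGB2BGR),None,fx=k,fy=k,interpolation=cv2.INTER_CUBIC)
  u=(proj(p,[.57,.04,.1])*k).astype(int);cv2.circle(im,tuple((proj(p,o['position'])*k).astype(int)),5,(0,255,0),1);ims.append(im[u[1]-200:u[1]+200,u[0]-200:u[0]+200])
cv2.imwrite('pics/c2.png',np.hstack(ims))
E
```

```text
[ 0.56300629 -0.01260491  0.12213332] [ 7.85983930e-01  6.18246905e-01  8.48269041e-05 -1.37047591e-04] [ 0.7611391  -0.22128107  0.20115063] 0.5272053930207141
```

View pics/c2.png

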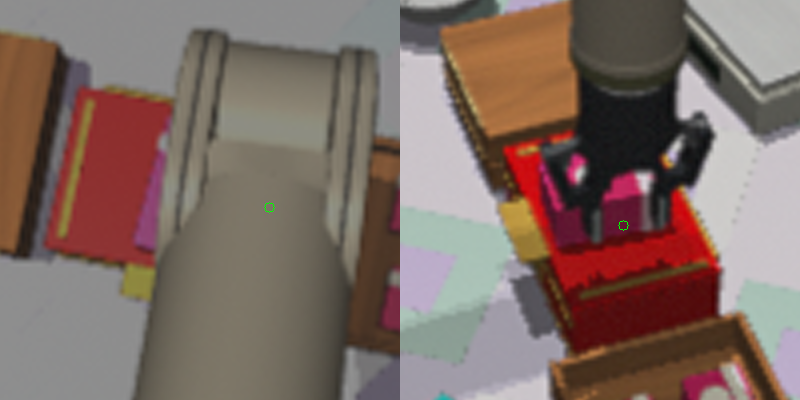

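The fingers stand just behind the carton's −y face, at side crop (600–650, 225). Next I lower them and start the push.

Request:
{"op": "jog_arm", "data": {"translation": [[0, 0, -16], [0, 0, -32], [0, 0, -32], [2, 7, -32], [3, 13, -32], [5, 19, -32], [6, 24, -32], [7, 29, -32], [8, 34, -32], [10, 40, -32], [11, 46, -32], [13, 52, -32]], "turn": [0, 0, 0, 0, 0, 0, 0, 0, 0, 0, 0, 0]}}

```text
clock: 4.22
position: [0.576, 0.04, 0.0901]
ee_rot: [0.786, 0.618, -0.0, -0.0]
ft_force: [-0.7, -2.2, 0.5]
grip_width: 0.53
```

```bash
python3 - <<'E'
from h import *
t=manip.camera('top');s=manip.camera('side')
o=manip.get_obs();print(o['position'],o['ft_force'],o['grip_width'])
for X in ([.585,.09],):
  for V in ([t,s],[s]): print(find(V,'carton',X,.0785,.1235,.1,.06,-.24))
E
```

```text
[0.57621974 0.04107277 0.08997424] [-0.37440451 -0.48598228  0.66993702] 0.5271457385326012
(array([ 0.5775835 ,  0.08102094, -0.36912895]), np.float64(0.6856337093563372), 1)
(array([ 0.5775835 ,  0.08102094, -0.36912895]), np.float64(0.6856337093563372), 1)
```

Contact is light at about 2 N and the carton is moving. I'll continue at the same pace.

Request:
{"op": "jog_arm", "data": {"translation": [[2, 7, 0], [3, 14, 0], [5, 21, 0], [7, 28, 0], [8, 35, 0], [10, 42, 0], [12, 49, 0], [13, 56, 0], [15, 63, 0], [17, 70, 0], [19, 77, 0], [20, 84, 0]], "turn": [0, 0, 0, 0, 0, 0, 0, 0, 0, 0, 0, 0]}}

```text
clock: 5.47
position: [0.5962, 0.1241, 0.09]
ee_rot: [0.786, 0.618, 0.0, -0.0]
ft_force: [0.1, -0.1, 0.2]
grip_width: 0.528
```

```bash
python3 - <<'E'
from h import *
t=manip.camera('top');s=manip.camera('side')
o=manip.get_obs();print(o['position'],o['ft_force'])
ims=[]
for p in(t,s):
  k=4;im=cv2.resize(cv2.cvtColor(p['frame'],cv2.COLOR_RGB2BGR),None,fx=k,fy=k,interpolation=cv2.INTER_CUBIC)
  u=(proj(p,[.59,.16,.1])*k).astype(int);cv2.circle(im,tuple((proj(p,o['position'])*k).astype(int)),5,(0,255,0),1);ims.append(im[u[1]-200:u[1]+200,u[0]-200:u[0]+200])
cv2.imwrite('pics/c3.png',np.hstack(ims))
E
```

```text
[0.59592147 0.12527769 0.08982385] [ 0.52726979 -1.00474962  0.6652732 ]
```

View pics/c3.png

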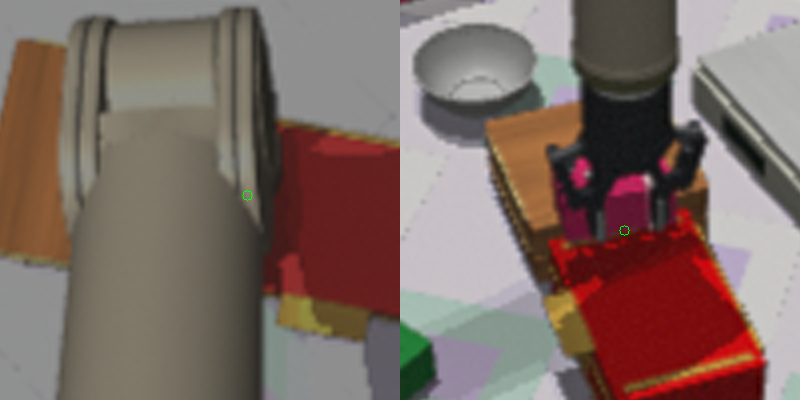

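The carton is still square to the fingers and is crossing the gap. Next comes the final stretch, slowing at the end, then a small back-off.

Request:
{"op": "jog_arm", "data": {"translation": [[2, 8, 0], [4, 16, 0], [6, 24, 0], [8, 32, 0], [9, 40, 0], [11, 48, 0], [13, 56, 0], [15, 63, 0], [16, 69, 0], [17, 74, 0], [18, 78, 0], [19, 81, 0]], "turn": [0, 0, 0, 0, 0, 0, 0, 0, 0, 0, 0, 0]}}

```text
clock: 6.57
position: [0.615, 0.2067, 0.0898]
ee_rot: [0.785, 0.619, 0.0, -0.0]
ft_force: [-0.5, -1.3, 0.3]
grip_width: 0.524
```

Request:
{"op": "jog_arm", "data": {"translation": [[0, 1, 0], [-3, -12, 0], [-7, -28, 0], [-12, -50, 10], [-15, -60, 40], [-30, -90, 70], [-50, -120, 100], [-75, -150, 110], [-100, -180, 110], [-130, -205, 110], [-160, -210, 110], [-185, -210, 110]], "turn": [0, 0, 0, 0, 0, 7, 14, 21, 28, 35, 42, 49], "grip": 45}}

```text
clock: 7.57
position: [0.427, -0.0074, 0.1991]
ee_rot: [0.458, 0.889, 0.0, -0.001]
ft_force: [-0.3, 1.1, -0.7]
grip_width: 0.527
```

```bash
python3 - <<'E'
from h import *
t=manip.camera('top');s=manip.camera('side')
o=manip.get_obs();print(o['position'],o['ee_rot'],o['ft_force'],o['clock'])
print(find([t],'carton',(.625,.245),.075,.12,.1,.06,-.24),find([s],'carton',(.625,.245),.075,.12,.1,.06,-.24))
for p in(t,s):
  print([(np.round(toz(p,r['at'],z),4),r['confidence']) for l,z in(('lid_tab',.0745),('lid_hinge',.0705)) for r in manip.pinpoint(p,l)[:1]])
ims=[]
for p in(t,s):
  k=4;im=cv2.resize(cv2.cvtColor(p['frame'],cv2.COLOR_RGB2BGR),None,fx=k,fy=k,interpolation=cv2.INTER_CUBIC)
  u=(proj(p,[.57,.16,.1])*k).astype(int);ims.append(im[u[1]-200:u[1]+200,u[0]-200:u[0]+200])
cv2.imwrite('pics/c4.png',np.hstack(ims))
E
```

```text
[ 0.4262829  -0.00543818  0.19934769] [ 0.45697406  0.88947823  0.00095747 -0.00150715] [ 0.65170445 -0.47213876 -0.34506266] 7.6667
(array([ 0.61827638,  0.24689457, -0.23621367]), np.float64(0.07373400111296602), 1) (array([ 0.62981775,  0.24276877, -0.31475526]), np.float64(0.20276497695852536), 1)
[(array([0.6533, 0.0515, 0.0705]), 0.68)]
[(array([0.4938, 0.0573, 0.0745]), 0.97), (array([0.6321, 0.0259, 0.0705]), 0.68)]
```

View pics/c4.png

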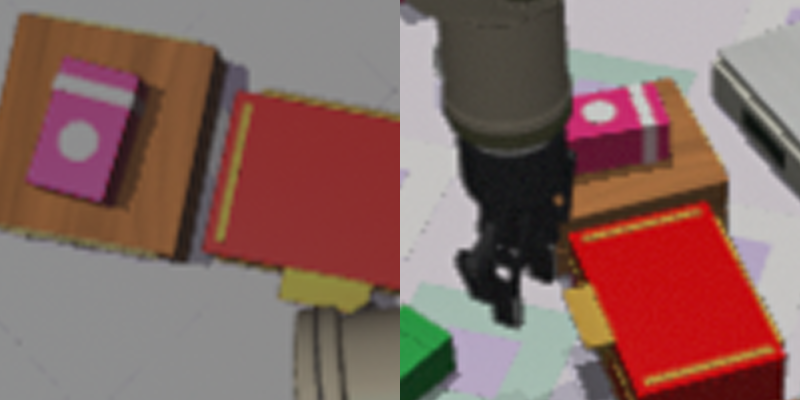

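The carton sits flat near the stand's centre, at about (0.62, 0.246), with the lid shut. Now I shut the fingers, turn them square to the box and go down in front of the tab, with the tips below it.

Request:
{"op": "jog_arm", "data": {"translation": [[7, 13, 0], [14, 26, 0], [21, 39, 0], [28, 52, 0], [35, 65, 0], [40, 75, 0], [40, 77, -25], [40, 77, -55], [40, 77, -85], [40, 77, -115], [40, 77, -135], [40, 77, -144]], "turn": [7, 14, 21, 28, 35, 42, 44, 44, 44, 44, 44, 44], "grip": 0, "grip_force": 20}}

```text
clock: 8.97
position: [0.469, 0.0728, 0.0525]
ee_rot: [0.092, 0.996, -0.002, -0.002]
ft_force: [-0.7, -0.0, -0.4]
grip_width: 0.002
```

```bash
cat > v.py <<'E'
import sys
from h import *
s=manip.camera('side');o=manip.get_obs();print(o['position'],o['ee_rot'],o['ft_force'],o['clock'],o['grip_width'])
k=6;im=cv2.resize(cv2.cvtColor(s['frame'],cv2.COLOR_RGB2BGR),None,fx=k,fy=k,interpolation=cv2.INTER_CUBIC)
u=(proj(s,[.55,.06,.1])*k).astype(int);cv2.circle(im,tuple((proj(s,o['position'])*k).astype(int)),5,(0,255,0),1)
cv2.imwrite(f'pics/{sys.argv[1]}.png',im[u[1]-300:u[1]+300,u[0]-300:u[0]+300])
for l in('lid_tab','lid_hinge'):
  for r in manip.pinpoint(s,l)[:1]: print(l,r['at'],r['confidence'],toz(s,r['at'],.0745))
E
python3 v.py c5
```

```text
[0.46889806 0.07277175 0.05242576] [ 0.09218351  0.9957369  -0.0021487  -0.00236821] [-1.90631794  0.99483158 -0.94761445] 9.0167 -0.0020848871379825673
lid_tab [290.6, 203.3] 0.88 [0.49468453 0.06727404 0.0745    ]
lid_hinge [334.2, 193.8] 0.77 [0.64608207 0.03508971 0.0745    ]
```

View pics/c5.png

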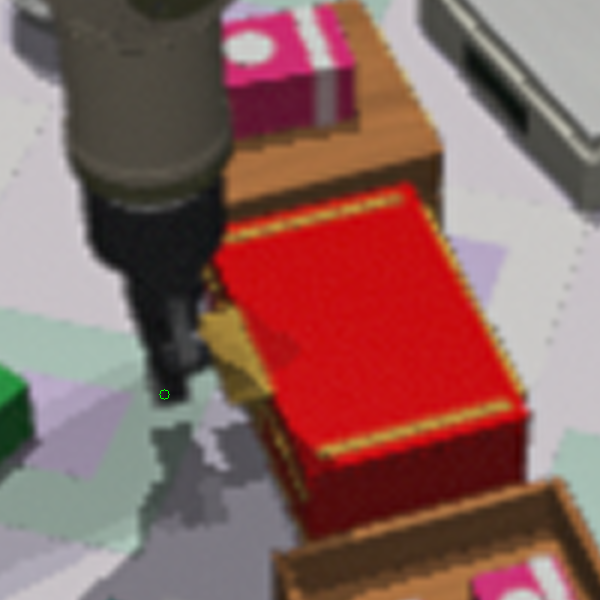

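The fingertip is in front of the tab and below it (tab edge at crop (215,350)). I'll creep forward to touch.

Request:
{"op": "jog_arm", "data": {"translation": [[3, -1, 0], [6, -1, 0], [9, -2, 0], [11, -2, 0], [13, -2, 0], [15, -3, 0], [15, -3, 0]], "turn": [0, 0, 0, 0, 0, 0, 0]}}

```text
clock: 9.7
position: [0.4828, 0.0712, 0.0552]
ee_rot: [0.092, 0.996, -0.001, -0.004]
ft_force: [-15.3, 4.5, 9.4]
grip_width: -0.002
```

Request:
{"op": "jog_arm", "data": {"translation": [[0, 0, 2], [0, 0, 4], [0, 0, 6], [0, 0, 8]], "turn": [0, 0, 0, 0]}}

```text
clock: 10.03
position: [0.4827, 0.0714, 0.0634]
ee_rot: [0.092, 0.996, -0.001, -0.004]
ft_force: [-2.0, 0.6, -0.7]
grip_width: -0.003
```

```bash
python3 v.py c6
```

```text
[0.48275178 0.07136081 0.06373729] [ 9.18368941e-02  9.95765422e-01 -7.49680895e-04 -4.07998879e-03] [-3.08738129  0.71294068  0.83347383] 10.0833 -0.0038806164758730995
lid_tab [291.5, 205.3] 0.8 [0.49325427 0.05759848 0.0745    ]
lid_hinge [334.7, 195.9] 0.8 [0.64249005 0.02557952 0.0745    ]
```

View pics/c6.png

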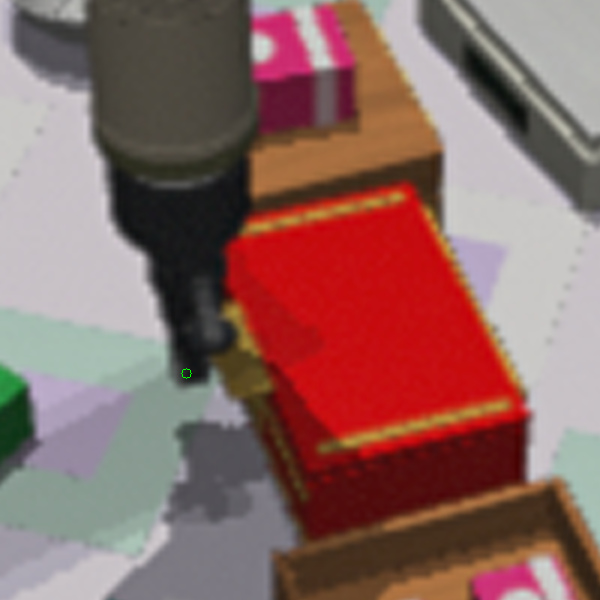

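The finger carries a protruding knuckle at crop (215,335). That knuckle caused the upward force, because it pressed on the tab's top corner. It could serve as a ledge under the tab, so I'll work out its height.

```bash
python3 - <<'E'
from h import *
s=manip.camera('side');p=np.array(manip.get_obs()['position'])
k=6;u0=(proj(s,[.55,.06,.1])*k).astype(int)-300
for dx in(.0,.011,.016,.02):
  for dz in(.015,.025,.035,.045): print(dx,dz,[ (proj(s,p+[dx*.984-dy*-.18,-.18*dx+dy*.984,dz])*k-u0).round() .tolist() for dy in(-.015,0)])
for z in (.0715,.0775): print(proj(s,[.497,.066,z])*k-u0)
E
```

```text
0.0 0.015 [[192.0, 375.0], [185.0, 356.0]]
0.0 0.025 [[191.0, 363.0], [184.0, 344.0]]
0.0 0.035 [[190.0, 350.0], [183.0, 331.0]]
0.0 0.045 [[189.0, 338.0], [182.0, 319.0]]
0.011 0.015 [[211.0, 370.0], [204.0, 352.0]]
0.011 0.025 [[210.0, 358.0], [203.0, 339.0]]
0.011 0.035 [[210.0, 346.0], [202.0, 327.0]]
0.011 0.045 [[209.0, 333.0], [201.0, 314.0]]
0.016 0.015 [[220.0, 368.0], [212.0, 350.0]]
0.016 0.025 [[219.0, 356.0], [212.0, 337.0]]
0.016 0.035 [[218.0, 344.0], [211.0, 325.0]]
0.016 0.045 [[217.0, 331.0], [210.0, 312.0]]
0.02 0.015 [[227.0, 366.0], [219.0, 348.0]]
0.02 0.025 [[226.0, 354.0], [218.0, 336.0]]
0.02 0.035 [[225.0, 342.0], [218.0, 323.0]]
0.02 0.045 [[225.0, 329.0], [217.0, 311.0]]
[212.55258699 361.4391641 ]
[212.07780242 354.15003364]
```

```bash
python3 -c "
import cv2
a=cv2.imread('pics/c6.png')[230:410,130:310];cv2.imwrite('pics/c7.png',cv2.resize(a,(720,600)[:2] if 0 else (600,600),interpolation=cv2.INTER_CUBIC))"
```

```text
(no output)
```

View pics/c7.png

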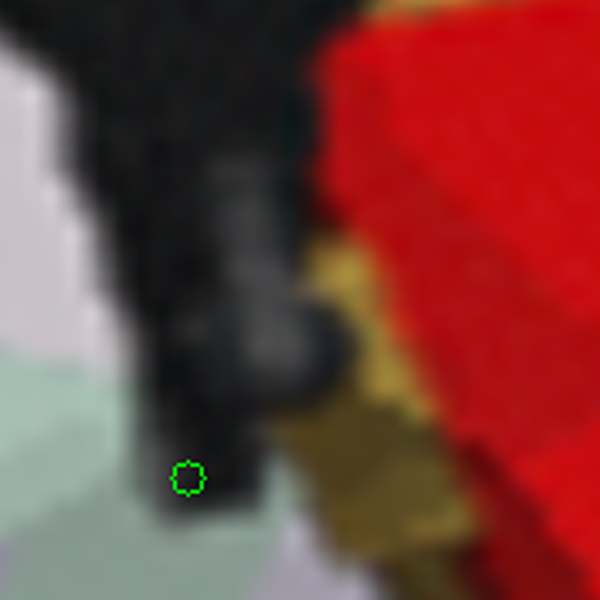

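The knuckles sit about 27–43 mm above the TCP and stick out about 4 mm past the finger. I'll back off, go lower and slide them under the tab.

Request:
{"op": "jog_arm", "data": {"translation": [[-6, 1, 0], [-12, 2, -8], [-12, 2, -24], [-12, 2, -39], [-12, 2, -40], [-8, 1, -40], [-4, 1, -40], [-1, 0, -40], [1, 0, -40], [3, 0, -40], [3, 0, -40]], "turn": [0, 0, 0, 0, 0, 0, 0, 0, 0, 0, 0]}}

```text
clock: 11.15
position: [0.4798, 0.0731, 0.0217]
ee_rot: [0.09, 0.996, -0.001, -0.01]
ft_force: [-22.0, 8.6, 0.1]
grip_width: 0.001
```

Contact came early at 22 N, so the finger is wide there. I'll ease off slightly and try raising with light forward pressure, so that friction or the knuckle carries the tab up.

Request:
{"op": "jog_arm", "data": {"translation": [[-2, 0, 1], [-2, 0, 3], [-2, 0, 6], [-2, 0, 9], [-2, 0, 12], [-2, 0, 15]], "turn": [0, 0, 0, 0, 0, 0]}}

```text
clock: 11.65
position: [0.4785, 0.0729, 0.0375]
ee_rot: [0.09, 0.996, -0.001, -0.01]
ft_force: [0.4, -0.7, -0.7]
grip_width: 0.0
```

```bash
python3 v.py c8; python3 -c "
import cv2
a=cv2.imread('pics/c8.png')[200:500,80:380];cv2.imwrite('pics/c8.png',cv2.resize(a,(600,600),interpolation=cv2.INTER_CUBIC))"
```

```text
[0.47867671 0.0730222  0.03783264] [ 9.02962761e-02  9.95868616e-01 -7.55544567e-04 -9.57659962e-03] [ 1.51598908 -0.28982822  0.74504443] 11.7 0.0002724687938619006
lid_tab [291.9, 203.8] 0.86 [0.49748954 0.06310647 0.0745    ]
lid_hinge [333.0, 193.6] 0.9 [0.64293987 0.03791507 0.0745    ]
```

View pics/c8.png

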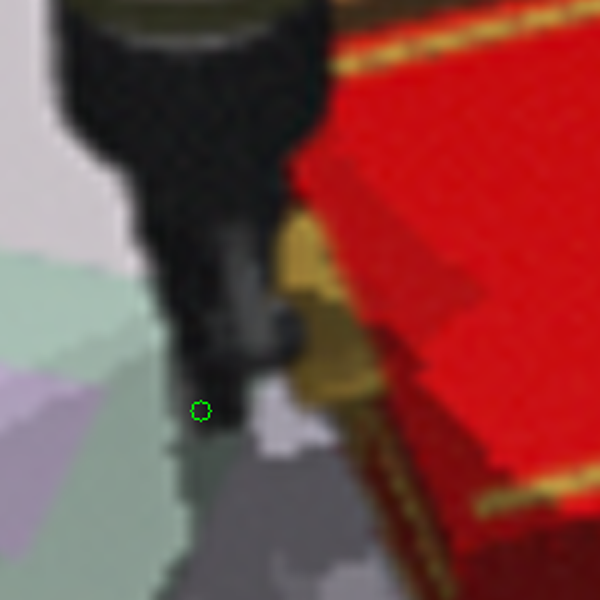

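There is no contact here now. The plain fingertip sides lower down look like the better surface, so I'll try friction there, with the tip just below the tab.

Request:
{"op": "jog_arm", "data": {"translation": [[-6, 1, 5], [-6, 1, 20], [-6, 1, 28], [-2, 0, 28], [2, 0, 28], [4, -1, 28], [6, -1, 28], [7, -1, 28], [7, -1, 28]], "turn": [0, 0, 0, 0, 0, 0, 0, 0, 0]}}

```text
clock: 12.55
position: [0.4827, 0.0724, 0.0639]
ee_rot: [0.09, 0.996, -0.001, -0.013]
ft_force: [-11.5, 1.9, 7.8]
grip_width: -0.0
```

The finger's lower part slants, so it presses the tab down. The higher part at TCP z ≈ 0.022 gave a purely horizontal force. My earlier rise had also dropped the preload, because shifts start from the measured pose. I'll redo it low, keeping about 4 mm of preload while rising.

Request:
{"op": "jog_arm", "data": {"translation": [[-10, 2, 0], [-10, 2, -22], [-10, 2, -42], [-6, 1, -42], [-2, 0, -42], [0, 0, -42], [1, 0, -42], [1, 0, -39], [1, 0, -35], [1, 0, -30], [2, 0, -25], [2, 0, -20]], "turn": [0, 0, 0, 0, 0, 0, 0, 0, 0, 0, 0, 0]}}

```text
clock: 13.55
position: [0.4808, 0.0719, 0.0434]
ee_rot: [0.09, 0.996, -0.002, -0.017]
ft_force: [-14.1, -0.5, 1.7]
grip_width: 0.002
```

```bash
python3 v.py c9
```

```text
[0.48105919 0.07188272 0.04422486] [ 0.08978793  0.9958099  -0.00209972 -0.01721498] [-18.40169586  -0.64504538   3.23285661] 13.6 0.0031669573601496746
lid_tab [292.6, 201.3] 0.67 [0.50471063 0.07231496 0.0745    ]
lid_hinge [333.7, 193.2] 0.68 [0.64603323 0.0384176  0.0745    ]
```

```bash
cat > ang.py <<'E'
import sys
from h import *
# brightness-insensitive: match front -y corner patch of lid vs shut picture c6
a=cv2.imread('pics/c6.png',0);b=cv2.imread(f'pics/{sys.argv[1]}.png',0)
for (u,v) in((320,455),(420,430),(505,410)):
  T=a[v-28:v+28,u-28:u+28];r=cv2.matchTemplate(b[v-110:v+50,u-60:u+60],T,cv2.TM_CCOEFF_NORMED)
  _,m,_,q=cv2.minMaxLoc(r);print((u,v),'shift',q[0]-32,q[1]-82,round(m,2))
E
python3 ang.py c9
```

```text
(320, 455) shift 4 -16 0.87
(420, 430) shift 20 -12 0.98
(505, 410) shift 0 -2 0.98
```

The lid's front corner has shifted up about 16 px while the hinge side stayed put, so friction is lifting it. I'll continue along the arc with preload.

Request:
{"op": "jog_arm", "data": {"translation": [[3, 0, 4], [4, 0, 8], [5, -1, 14], [6, -1, 20], [8, -1, 26], [9, -1, 32], [11, -2, 38], [13, -2, 44]], "turn": [0, 0, 0, 0, 0, 0, 0, 0]}}

```text
clock: 14.37
position: [0.4946, 0.0696, 0.0888]
ee_rot: [0.09, 0.996, -0.002, -0.017]
ft_force: [-0.2, 0.3, -0.8]
grip_width: 0.0
```

```bash
python3 v.py c10; python3 ang.py c10
```

```text
[0.49540871 0.06969349 0.08980718] [ 0.09001948  0.99580764 -0.00174735 -0.01614289] [-4.33310899  1.53104395  2.79735786] 14.4167 0.0016126958344787315
lid_tab [300.6, 189.2] 0.91 [0.55489001 0.1106823  0.0745    ]
lid_hinge [332.0, 195.6] 0.9 [0.63508638 0.03128152 0.0745    ]
(320, 455) shift 7 -60 0.86
(420, 430) shift 7 -36 0.81
(505, 410) shift 0 -11 0.9
```

The lid is following, at about 0.38 rad. Continuing the arc.

Request:
{"op": "jog_arm", "data": {"translation": [[4, -1, 5], [7, -1, 10], [10, -2, 15], [13, -2, 20], [16, -3, 25], [20, -4, 30], [24, -4, 35], [28, -5, 40], [32, -6, 45], [37, -7, 50]], "turn": [0, 0, 0, 0, 0, 0, 0, 0, 0, 0]}}

```text
clock: 15.35
position: [0.532, 0.0628, 0.1388]
ee_rot: [0.09, 0.996, -0.002, -0.017]
ft_force: [-0.2, 0.0, -0.4]
grip_width: -0.001
```

```bash
cp pics/c10.png pics/c10b.png; python3 v.py c11
```

```text
[0.53327146 0.06263477 0.13985118] [ 0.08999312  0.99581738 -0.00164402 -0.01569341] [-0.19322822  0.56727667  1.10283546] 15.4 -0.00036227579328507875
lid_tab [309.6, 176.1] 0.63 [0.61358343 0.15416081 0.0745    ]
lid_hinge [331.5, 194.1] 0.73 [0.63719324 0.03832551 0.0745    ]
```

View pics/c11.png

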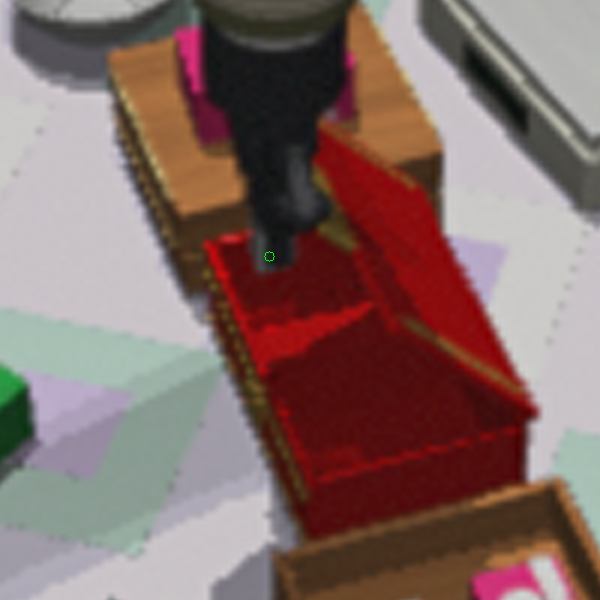

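The lid stands at about 0.75 rad with the tab on the knuckles near crop (330,215). Continuing to near upright, then past it.

Request:
{"op": "jog_arm", "data": {"translation": [[6, -1, 4], [13, -2, 9], [20, -4, 15], [28, -5, 20], [35, -6, 25], [43, -8, 29], [51, -9, 32], [59, -11, 35], [68, -12, 38]], "turn": [0, 0, 0, 0, 0, 0, 0, 0, 0]}}

```text
clock: 16.25
position: [0.6009, 0.0504, 0.1769]
ee_rot: [0.09, 0.996, -0.002, -0.016]
ft_force: [0.3, -1.0, 0.4]
grip_width: 0.006
```

```bash
python3 v.py c12
```

```text
[0.6023345  0.05026923 0.17743443] [ 0.09019705  0.9958013  -0.00191696 -0.01551071] [-1.46756128 -0.03673676 -0.22101182] 16.3 0.0007675754584802602
lid_tab [329.3, 162.4] 0.6 [0.71259181 0.1843588  0.0745    ]
lid_hinge [332.7, 193.2] 0.82 [0.64300541 0.04008065 0.0745    ]
```

Request:
{"op": "jog_arm", "data": {"translation": [[8, -1, 2], [16, -3, 3], [24, -4, 4], [32, -6, 5], [40, -7, 5], [48, -9, 5], [56, -10, 5], [63, -11, 5], [63, -11, 5], [63, -11, 5]], "turn": [0, 0, 0, 0, 0, 0, 0, 0, 0, 0]}}

```text
clock: 17.23
position: [0.6639, 0.0392, 0.1813]
ee_rot: [0.09, 0.996, -0.002, -0.016]
ft_force: [-0.3, 0.2, -0.2]
grip_width: 0.001
```

```bash
cat > la.py <<'E'
from h import *
o=manip.get_obs();print(o['position'],o['ft_force'],o['clock'])
H=np.array([.6445,.040,.0705]);d=np.array([.984,-.18,0])
for n in('side','top'):
  p=manip.camera(n);R=manip.pinpoint(p,'lid_tab')[:2];print(n,[(np.round(r['at'],1).tolist(),round(r['confidence'],2)) for r in R])
  print({th:proj(p,H-d*.155*np.cos(th)+[0,0,.155*np.sin(th)]).round(1).tolist() for th in(1.2,1.4,1.57,1.7,1.8,1.95)})
E
python3 la.py
```

```text
[0.66385025 0.039198   0.18126184] [-0.31582597  0.19573186 -0.21620854] 17.2333
side [([227.9, 194.3], 0.75), ([353.3, 159.8], 0.62)]
{1.2: [317.7, 166.1], 1.4: [326.6, 162.2], 1.57: [334.4, 160.0], 1.7: [340.2, 159.0], 1.8: [344.6, 158.7], 1.95: [350.9, 158.9]}
top []
{1.2: [293.0, 195.5], 1.4: [295.1, 184.5], 1.57: [297.1, 175.1], 1.7: [298.7, 168.1], 1.8: [299.8, 163.1], 1.95: [301.6, 156.1]}
```

The lid is at its stop, at about 1.95 rad. Backing away, first towards the robot and then up.

Request:
{"op": "jog_arm", "data": {"translation": [[-15, 3, 0], [-40, 7, 5], [-75, 13, 15], [-110, 10, 30], [-145, 0, 45], [-180, -20, 60], [-210, -40, 70], [-230, -75, 75], [-240, -110, 75], [-240, -145, 75], [-240, -145, 75], [-240, -145, 75]], "turn": [0, 0, 0, 0, 0, 0, 0, 0, 0, 0, 0, 0]}}

```text
clock: 18.43
position: [0.423, -0.107, 0.2571]
ee_rot: [0.092, 0.996, -0.001, -0.016]
ft_force: [0.7, 1.1, -0.7]
grip_width: 0.002
```

```bash
python3 la.py; python3 - <<'E'
from h import *
t=manip.camera('top');s=manip.camera('side')
for p in([t],[s]): print(find(p,'carton',(.62,.246),.075,.12,.1,.06,-.24))
print(manip.get_obs()['position'])
cv2.imwrite('pics/end.png',cv2.cvtColor(np.hstack([t['frame'][80:400,150:500],s['frame'][80:400,150:500]]),cv2.COLOR_RGB2BGR))
E
```

```text
[ 0.42297384 -0.10701803  0.25709137] [ 0.70784428  1.07856822 -0.66311263] 18.4333
side [([354.7, 161.0], 0.61)]
{1.2: [317.7, 166.1], 1.4: [326.6, 162.2], 1.57: [334.4, 160.0], 1.7: [340.2, 159.0], 1.8: [344.6, 158.7], 1.95: [350.9, 158.9]}
top [([300.5, 153.6], 0.65), ([236.3, 192.6], 0.58)]
{1.2: [293.0, 195.5], 1.4: [295.1, 184.5], 1.57: [297.1, 175.1], 1.7: [298.7, 168.1], 1.8: [299.8, 163.1], 1.95: [301.6, 156.1]}
(array([ 0.61870882,  0.24737969, -0.237964  ]), np.float64(0.03947368421052633), 1)
(array([ 0.62 ,  0.246, -0.24 ]), np.float64(0.0), 0)
[ 0.42353298 -0.10486972  0.25661581]
```

View pics/end.png

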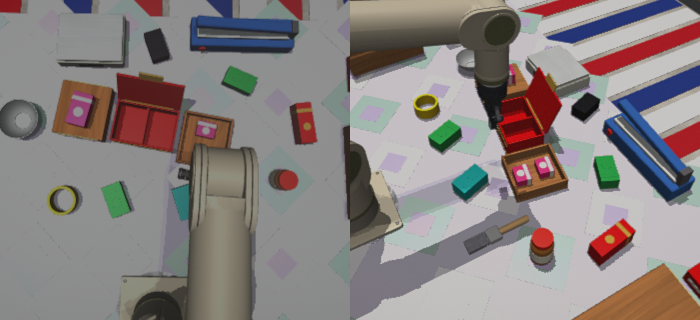

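The final picture shows the lid leaning back open, the carton flat on the stand and the other things where they were. The gripper is clear, so I'm handing in.

```bash
python3 -c "
from workcell import manip
print(manip.hand_in())"
```

```text
the job is handed in; nothing more can be done
None
```

The carton is on the stand and the lid leans back open by itself; I handed the job in at about 18.5 s of the 56 s allowed. `hand_in` gives no verdict.

- **Carton:** I pushed it with both fingertips off the lid and across the gap, with about 2 N measured. The top camera puts it at about (0.619, 0.247), roughly 8 mm from the stand's centre. The last side-camera check of the carton failed because the arm hid it.
- **Lid:** I pressed the shut fingers against the front edge of the brass tab and raised it by friction along its arc, then pushed it past upright. Both cameras place the tab where the 1.95 rad stop would put it, still there after the arm backed away.
- **Failed tries at the tab:** The first few presses did not lift the lid, because of the finger's shape and because I lost the forward pressure between moves. The highest force I read there was about 22 N, under the 30 N limit. I only read forces between moves, so a brief higher peak would not have shown.
- **Everything else:** The other things look unmoved in the final picture, and the arm was clear of everything.

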